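# Hang the terminal bracket level on the hook stand

### The job

Pick up the white bracket with the two brass posts and hang it on the arm of the hook stand by whichever of its four holes lets it hang level. Let go so that it hangs free and still on the arm. Leave the grey bracket and the ceramic vacuum tube where they are.

Things in the scene. Friction and masses are not known exactly. Their poses are not given: they have to be found in the camera images.
- bracket: White upright web (170 long in x, 8 thick in y, top edge 135 high) on an aluminium foot (170 x 56 x 8), about 0.6 kg. Origin: centre of its underside, z up. Four 28 mm holes pass through it along y at x = -54, -18, 18, 54, centres 75 high. Two brass posts (24 wide, 24 tall) on the foot at x = 57 hold 0.3 of the mass; the rest is even along x. Grip it above the holes. May hang either way round.
- hook_seat (a point): Seat on the centre line of the hook's arm, 170 above the table. The stand is a fixed 8 mm steel rod on a flat blue foot: a post 60 from the seat along +x of this frame, bent at its top into an arm that runs to -x (roughly to the robot), ending in a 12 mm red ball 55 beyond the seat. The arm climbs 2 degrees to the ball; nothing rises above it. z is up.
- grey_bracket: Bystander: a bracket of the same shape and size with a grey web and steel posts at both ends. Origin: centre of its underside, x along its length, z up.
- tube: Bystander: a vacuum tube standing upright, white ceramic cylinder of 64 mm diameter with steel ends and a copper stem, 127 tall in all. Origin: centre of its underside, z up.

How it is judged:
By the outcome, as a careful person would: the job done as asked, in the order asked, and still so for the second after the job is handed in, with the robot touching nothing.
It also fails if it takes over 42 s, if anything falls off the work surface, if the arm or the gripper's body presses on something with over 40 N, if the wrist force passes 120 N, or if a joint passes its speed limit or range.

### The arm

A 7-joint arm with a two-finger parallel gripper is mounted at the origin on the work surface. World frame = base frame: x ahead of the robot, y to its left, z up, the work surface at z = 0. Lengths are in m, angles in rad, forces in N, time in s.
With the tool pointing down it reaches from about 0.425 to 0.975 m from the base axis. Payload 16.7 kg.
Tool frame: the origin (TCP) lies between the finger pads; the fingertips stand 19 mm ahead of it and the grasp point (between the pads) is the TCP; z points along the fingers, y is the direction in which the jaws open and shut (so a half turn about z gives the same grasp; the last joint's range is limited). The gripper opens to 85 mm and grips with 20 to 120 N. Pads are 22 mm wide; open, the fingers measure 114 mm over their backs; the gripper's body (76 mm by 85 mm) begins 54 mm behind the grasp point. The pads swing forward as they close: fully open they stand 13 mm farther back than shut.
Start: joints at [-1.472, 0.426, 0.074, 1.606, -0.034, 1.111, -0.067], TCP at [0.166, 0.654, 0.25] pointing down, gripper open.
Joint ranges: [-2.85, 2.85], [-0.5, 2.14], [-1.23, 1.37], [0.21, 2.46], [-1.02, 4.16], [0.16, 2.05], [-2.73, 2.73]. Speed limits (rad/s): [1.89, 1.89, 2.39, 2.39, 3.01, 3.01, 3.01].

### API

Orientations are given as a unit quaternion [x, y, z, w].
In Python, from rig import get_state, read_camera, camera_model, job, nets gives the robot as it stands.
- The arm moves only by the tool arm_command, never from a script. Its argument "commands" is a list of rows, each a list of 6 numbers: the shift along the world's x, y, z in cm, then the turn, a rotation vector about the world's x, y, z in degrees. In form: [[dx, dy, dz, rx, ry, rz], ...]. A call has 1 to 12 rows; each row is the pose to reach, as a shift and turn from the pose commanded when the call began; what a row does not reach only later rows make up. A row lasts 1/10 s, in which the tool goes at most 50 mm and 8.59 degrees, less where a joint would pass 70% of its speed; a pose out of reach is approached as far as the arm can. A call with a gripper value outside its range is refused whole. "claw" is the finger opening in cm, from 0 to 8.54, set as the call begins (left out, the last holds). The fingers move at their own pace and stop on an object; the grip force is fixed at half the most. Time passes only in rows, so rows that repeat a pose let the fingers close. It gives the time, the measured TCP pose, the force and the opening at its end, in the units of the state.
- get_state(): the state, without advancing time (a new reading comes with each control period).
- read_camera(name): name is "side" or "top" or "wrist"; returns the picture (400x640x3 uint8, blue, green, red); there is no depth.
- camera_model(name): a dict with "camera_matrix" (3x3 intrinsics, pixels), "rvec" (rotation vector, rad) and "tvec" (3), from world to camera coordinates, as OpenCV has them. Camera axes: x right, y down, z forward; pixel columns grow to the right and rows downward; lengths in m; the calibration is good to about 2 mm. A picture is of the moment at which its call begins: read the wrist's pose just before it. camera_model takes no time and is no camera call; for the wrist camera it gives the pose at the moment of the call.
- job.job_done(): hands the job in, once; it reports no verdict.
Trained networks look in the newest picture that a camera, given by its name, has taken for a name from the list of things; names that differ only in an ending like _2 or _b are one class to them, and where a whole thing is asked for, a point or a joint stands for the part that bears it (a point fixed in the world has none). Each returns a list of dicts, best first, with "conf" (0 to 1); they miss things now and then, are a little off and sometimes report something else, mostly with a low value. They report only what shows in the picture. A call takes as long as a camera call.
- nets.boxes_of(camera, name): "location" ([column, row] in pixels, amid what is visible of it).
- nets.tip_of(camera, name): "location" ([column, row] in pixels: a listed point, or the origin of a listed thing).
The state is a dict: "time": time; "qpos": joint angles; "joint_vel": joint speeds; "joint_efforts": joint torques, N m; "ee_pos": TCP position; "ee_rot": TCP orientation; "contact_force": force on the tool from outside, world axes, zero at the start; "torque": the same for the moment, N m; "opening": finger opening in m.
Only numpy, scipy, OpenCV 4.12 (cv2) and the standard library are available. Lean on these libraries where they do the work, as an engineer would, in place of code of your own. Each camera call takes 0.05 s, during which the arm holds its last target. There are 200 camera calls.

## Working session

There is one attempt and no reset: what is moved stays moved. The work goes in short steps, Python scripts to look and compute and a tool call to move; the robot and the scene stay as the last step left them, time stands still between calls to the robot, and variables do not carry over. Pictures are saved under pics/ and viewed, about 8 in all and at most 12, crops included, and the job is handed in when it is done.

Besides the shell and the picture viewer there is one more tool, called after "Emit:" by a JSON object that holds its "method" and its "body", one argument or row to a line. arm_command: Moves the arm, as the interface text tells. Its arguments: {"type":"object","properties":{"commands":{"type":"array"},"claw":{"type":"number"}},"required":["commands"]}

```bash
mkdir -p pics; ls; python3 - <<'E'
from rig import get_state, read_camera, camera_model, job, nets
import cv2,numpy as np
s=get_state();print(s['time'],s['ee_pos'],s['ee_rot'])
ims=[]
for c in ['side','top']:
    im=read_camera(c);cv2.imwrite(f'pics/{c}0.png',im)
    m=camera_model(c);R=cv2.Rodrigues(np.array(m['rvec'],float))[0];print(c,(-R.T@np.array(m['tvec']).reshape(3)).round(3),np.array(m['camera_matrix']).round(1).tolist())
    for n in ['bracket','hook_seat','grey_bracket','tube']:
        print(n,[(np.round(d['location']).tolist(),round(d['conf'],2)) for d in nets.tip_of(c,n)[:3]])
E
```

```text
pics
0.0 [0.16612517 0.65384533 0.24958194] [ 1.24069316e-01  9.92273344e-01 -6.43185286e-04 -3.49404575e-05]
side [ 0.279 -0.555  0.733] [[414.3, 0.0, 320.2], [0.0, 414.3, 196.5], [0.0, 0.0, 1.0]]
bracket [([369.0, 374.0], 0.94)]
hook_seat [([264.0, 98.0], 0.77)]
grey_bracket [([277.0, 268.0], 0.67)]
tube [([371.0, 227.0], 0.63)]
top [0.4   0.009 1.316] [[460.7, 0.0, 315.5], [0.0, 460.7, 204.7], [0.0, 0.0, 1.0]]
bracket []
hook_seat [([193.0, 200.0], 0.89), ([338.0, 264.0], 0.25)]
grey_bracket [([338.0, 266.0], 0.85)]
tube []
```

View pics/side0.png

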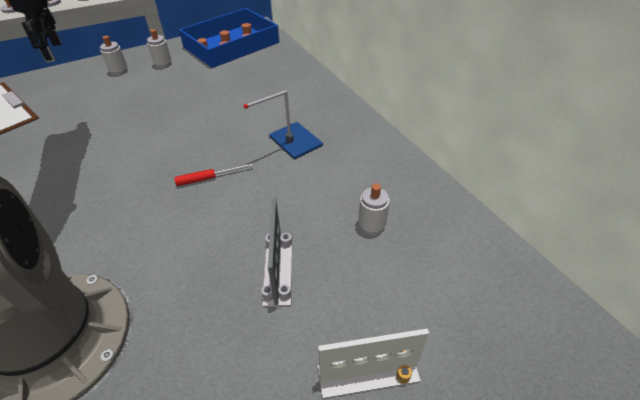

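View pics/top0.png

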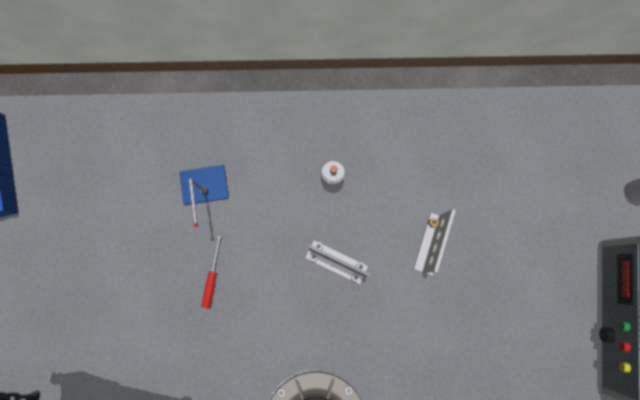

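The white bracket is at about (373,365) in the side view and (435,243) in the top view, with its posts at the far (+x) end. The hook ball is at about (246,106) and (195,225). I'll zoom in to get corner pixels.

```bash
python3 - <<'E'
import cv2,numpy as np
s=cv2.imread('pics/side0.png');t=cv2.imread('pics/top0.png')
f=lambda im,x,y,w,h,k:cv2.resize(im[y:y+h,x:x+w],None,fx=k,fy=k,interpolation=cv2.INTER_CUBIC)
a=f(s,310,325,130,75,6)   # 780x450
cv2.imwrite('pics/c1.png',a)
b=np.hstack([f(t,405,200,60,85,6),f(t,172,155,65,85,6)]) # 360+390, 510
cv2.imwrite('pics/c2.png',b)
E
```

```text
(no output)
```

View pics/c1.png

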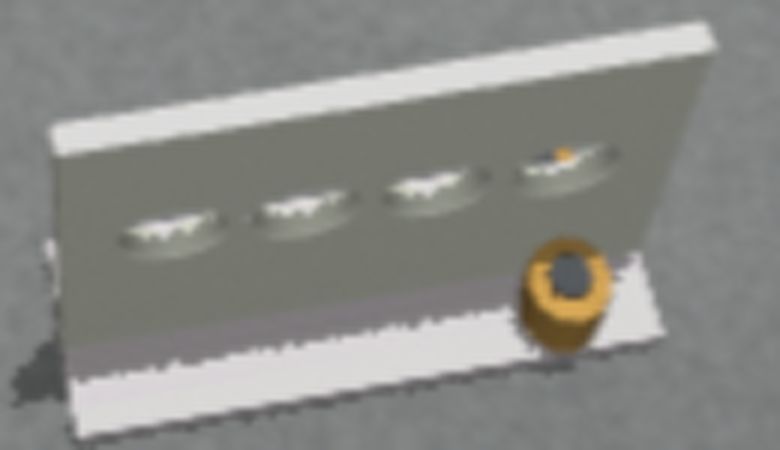

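View pics/c2.png

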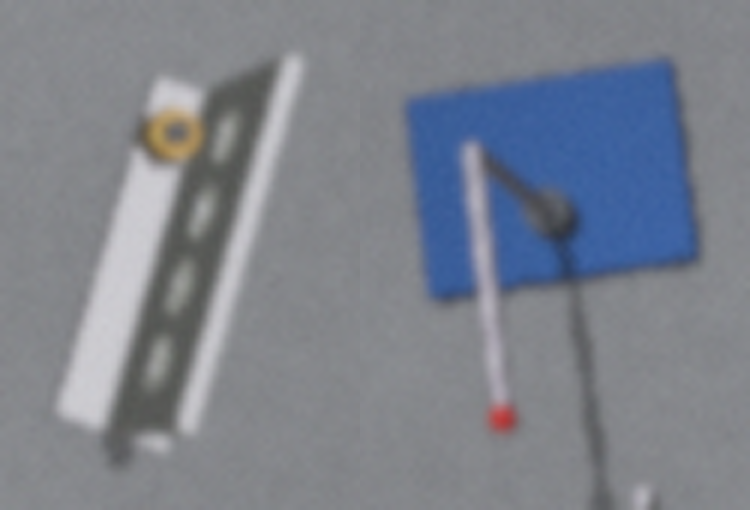

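```bash
cat > fit.py <<'E'
import cv2,numpy as np
from scipy.optimize import least_squares
from scipy.spatial.transform import Rotation as Rn
from rig import get_state, read_camera, camera_model, job, nets
def proj(c,P):
    m=camera_model(c);return cv2.projectPoints(np.float64(P).reshape(-1,3),np.float64(m['rvec']),np.float64(m['tvec']),np.float64(m['camera_matrix']),None)[0].reshape(-1,2)
def fit(obs,x0):
    # obs: (cam, local mm, pixel); pose x,y,yaw on the table
    def r(p):
        R=Rn.from_euler('z',p[2]).as_matrix()
        return np.concatenate([proj(c,R@(np.array(L)/1000)+[p[0],p[1],0])[0]-px for c,L,px in obs])
    s=least_squares(r,x0,loss='soft_l1');return s.x,r(s.x).reshape(-1,2).round(1).tolist()
E
python3 - <<'E'
from fit import *
S=lambda u,v:(310+u/6,325+v/6);T=lambda u,v:(405+u/6,200+v/6);H=lambda u,v:(172+(u-360)/6,155+v/6)
b=[('side',(-85,-4,135),S(60,155)),('side',(-85,4,135),S(50,125)),('side',(85,4,135),S(705,22)),('side',(85,-4,135),S(716,48)),('side',(-85,-28,4),S(78,430)),('side',(85,-28,4),S(665,330)),
('top',(85,4,135),T(278,58)),('top',(85,-4,135),T(303,58)),('top',(-85,4,135),T(178,432)),('top',(-85,-4,135),T(200,434)),('top',(85,28,8),T(160,75)),('top',(-85,28,8),T(57,412))]
p,r=fit(b,[.3,-.35,1.2]);print('bracket',p.round(4),np.degrees(p[2]),r)
p,r=fit([o for o in b if o[0]=='side'],p);print('side only',p.round(4))
p,r=fit([o for o in b if o[0]=='top'],p);print('top only',p.round(4))
h=[('top',(-55,0,172),H(503,418)),('top',(60,0,168),H(472,148)),('top',(60,0,8),H(550,212)),('side',(-55,0,172),(246,106)),('side',(60,0,168),(287,93)),('side',(60,0,8),(290,137)),('top',(0,0,170),(193,200)),('side',(0,0,170),(264,98))]
p,r=fit(h,[.4,.3,0]);print('hook',p.round(4),np.degrees(p[2]),r)
for c,h2 in (('side',[o for o in h if o[0]=='side']),('top',[o for o in h if o[0]=='top'])):
    q,_=fit(h2,p);print(c,q.round(4))
# grey bracket and tube roughly
def ray(c,px,z):
    m=camera_model(c);R=cv2.Rodrigues(np.float64(m['rvec']))[0];C=-R.T@np.float64(m['tvec']).reshape(3)
    d=R.T@np.linalg.inv(m['camera_matrix'])@[*px,1];return (C+d*(z-C[2])/d[2]).round(3)
print('grey',ray('top',(338,266),0),'tube top',ray('top',(333,169),.127),'screwdriver',ray('top',(208,306),.02),ray('top',(220,238),.01))
s=get_state();print(Rn.from_quat(s['ee_rot']).as_matrix().round(3))
E
```

```text
bracket [ 0.4804 -0.3433 -0.3456] -19.80398901556658 [[-0.9, 0.6], [-0.1, 0.5], [0.1, -0.4], [0.1, 0.1], [-0.3, 2.7], [0.1, 1.9], [0.5, -1.5], [-0.7, -0.5], [-1.0, -1.2], [-1.6, -0.5], [-1.4, -0.6], [-1.1, -0.2]]Traceback (most recent call last):
  File "<stdin>", line 6, in <module>
  File "fit.py", line 12, in fit
    s=least_squares(r,x0,loss='soft_l1');return s.x,r(s.x).reshape(-1,2).round(1).tolist()
                                                    ~^^^^^
  File "fit.py", line 11, in r
    return np.concatenate([proj(c,R@(np.array(L)/1000)+[p[0],p[1],0])[0]-px for c,L,px in obs])
                           ~~~~^^^^^^^^^^^^^^^^^^^^^^^^^^^^^^^^^^^^^^
  File "fit.py", line 6, in proj
    m=camera_model(c);return cv2.projectPoints(np.float64(P).reshape(-1,3),np.float64(m['rvec']),np.float64(m['tvec']),np.float64(m['camera_matrix']),None)[0].reshape(-1,2)
ValueError: time passes only in moves, steps and waits
```

```bash
python3 - <<'E'
s=open('fit.py').read()
s=s.replace("def proj","M={}\ndef cm(c):\n    if c not in M: M[c]=camera_model(c)\n    return M[c]\ndef proj").replace("m=camera_model(c)","m=cm(c)")
open('fit.py','w').write(s)
E
python3 - <<'E'
from fit import *
S=lambda u,v:(310+u/6,325+v/6);T=lambda u,v:(405+u/6,200+v/6);H=lambda u,v:(172+(u-360)/6,155+v/6)
b=[('side',(-85,-4,135),S(60,155)),('side',(-85,4,135),S(50,125)),('side',(85,4,135),S(705,22)),('side',(85,-4,135),S(716,48)),('side',(-85,-28,8),S(78,435)),('side',(85,-28,8),S(665,333)),
('top',(85,4,135),T(278,58)),('top',(85,-4,135),T(303,58)),('top',(-85,4,135),T(178,432)),('top',(-85,-4,135),T(200,434)),('top',(85,28,8),T(160,75)),('top',(-85,28,8),T(57,412))]
p,r=fit(b,[.48,-.34,-.35]);print('bracket',p.round(4),np.degrees(p[2]),r)
for z in ((18,0,0),):
    R=Rn.from_euler('z',p[2]).as_matrix();print('grasp',(R@np.array(z)/1000+[p[0],p[1],0]).round(4))
for c in('side','top'):
    q,_=fit([o for o in b if o[0]==c],p);print(c,q.round(4))
h=[('top',(-55,0,172),H(503,418)),('top',(60,0,168),H(472,148)),('top',(60,0,8),H(550,212)),('side',(-55,0,172),(246,106)),('side',(60,0,168),(287,93)),('side',(60,0,8),(290,137)),('top',(0,0,170),(193,200)),('side',(0,0,170),(264,98))]
p,r=fit(h,[.4,.3,0]);print('hook',p.round(4),np.degrees(p[2]),r)
for c in('side','top'):
    q,_=fit([o for o in h if o[0]==c],p);print(c,q.round(4))
def ray(c,px,z):
    m=cm(c);R=cv2.Rodrigues(np.float64(m['rvec']))[0];C=-R.T@np.float64(m['tvec']).reshape(3)
    d=R.T@np.linalg.inv(m['camera_matrix'])@[*px,1];return (C+d*(z-C[2])/d[2]).round(3)
print('grey',ray('top',(338,266),0),'tube top',ray('top',(333,169),.127))
s=get_state();print(Rn.from_quat(s['ee_rot']).as_matrix().round(3),s['time'])
E
```

```text
bracket [ 0.4802 -0.3434 -0.3462] -19.83521365812352 [[-1.0, 0.7], [-0.2, 0.6], [0.1, -0.3], [0.0, 0.3], [-0.4, 1.1], [0.4, 0.6], [0.6, -1.4], [-0.6, -0.4], [-0.9, -1.1], [-1.6, -0.5], [-1.3, -0.6], [-1.0, -0.1]]
grasp [ 0.4972 -0.3495  0.    ]
side [ 0.4809 -0.3428 -0.3497]
top [ 0.4785 -0.3456 -0.3382]
hook [0.5871 0.2942 0.1365] 7.818994904863135 [[-0.4, -1.3], [-0.4, -0.7], [0.7, 0.0], [-0.1, 0.1], [-1.4, -1.3], [-0.2, 4.7], [-0.1, 1.9], [1.4, 1.1]]
side [0.5883 0.2964 0.1198]
top [0.5865 0.2938 0.1456]
grey [ 0.422 -0.076  0.   ] tube top [ 0.674 -0.062  0.127]
[[-0.969  0.246 -0.   ]
 [ 0.246  0.969 -0.   ]
 [ 0.    -0.    -1.   ]] 0.5
```

Emit:
{"method": "arm_command", "body": {
  "commands": [
    [25.4, -35.4, 0, 0, 0, 0],
    [25.4, -35.4, 0, 0, 0, 0],
    [25.4, -35.4, 0, 0, 0, 0],
    [25.4, -35.4, 0, 0, 0, 0],
    [25.4, -35.4, 0, 0, 0, 0],
    [25.4, -35.4, 0, 0, 0, 0],
    [25.4, -35.4, 0, 0, 0, 0],
    [25.4, -35.4, 0, 0, 0, 0],
    [25.4, -35.4, 0, 0, 0, 0],
    [30, -60, 0, 0, 0, -5.6],
    [30, -60, 0, 0, 0, -5.6],
    [30, -60, 0, 0, 0, -5.6]
  ],
  "claw": 8.54
}}

```text
time: 1.7
ee_pos: [0.4479, 0.1508, 0.2505]
ee_rot: [0.173, 0.985, 0.0, 0.0]
contact_force: [0.7, 0.2, 0.7]
opening: 0.0853
```

Emit:
{"method": "arm_command", "body": {
  "commands": [
    [4.9, -50, 0, 0, 0, 0],
    [4.9, -50, 0, 0, 0, 0],
    [4.9, -50, 0, 0, 0, 0],
    [4.9, -50, 0, 0, 0, 0],
    [4.9, -50, 0, 0, 0, 0],
    [4.9, -50, 0, 0, 0, 0],
    [4.9, -50, 0, 0, 0, 0],
    [4.9, -50, 0, 0, 0, 0],
    [4.9, -50, 0, 0, 0, 0],
    [4.9, -50, 0, 0, 0, 0],
    [4.9, -50, 0, 0, 0, 0],
    [4.9, -50, 0, 0, 0, 0]
  ]
}}

```text
time: 2.9
ee_pos: [0.4961, -0.3488, 0.25]
ee_rot: [0.174, 0.985, -0.0, -0.0]
contact_force: [-0.8, 0.4, 0.2]
opening: 0.0857
```

```bash
python3 - <<'E'
from fit import *
s=get_state();print(s['ee_pos'],np.round(s['qpos'],2))
M['wrist']=camera_model('wrist');im=read_camera('wrist')
p=[.4802,-.3434,-.346];R=Rn.from_euler('z',p[2]).as_matrix()
for L in [(-85,-4,135),(-85,4,135),(85,4,135),(85,-4,135)]+[(x,0,135) for x in(18,)]:
    u=proj('wrist',R@(np.array(L)/1000)+[p[0],p[1],0])[0];print(L,u.round(1))
    cv2.circle(im,tuple(int(v) for v in u.round()),3,(0,0,255),1)
cv2.imwrite('pics/w1.png',im)
E
```

```text
[ 0.49610687 -0.34875418  0.24996626] [-0.05  0.38  0.72  1.8  -0.28  1.07  1.99]
(-85, -4, 135) [316.3  70.4]
(-85, 4, 135) [327.5  70.4]
(85, 4, 135) [327.8 282.6]
(85, -4, 135) [318.6 282.6]
(18, 0, 135) [322.7 208.2]
```

View pics/w1.png

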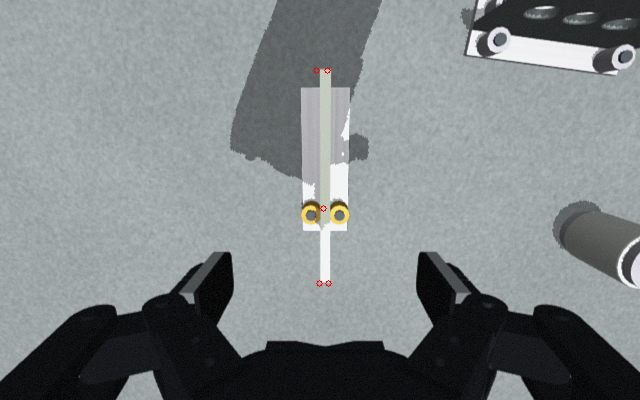

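The predicted web edge (rows 69–283, column about 325) matches the picture and lies centred between the fingers (233 and 417). Next I descend and grip.

Emit:
{"method": "arm_command", "body": {
  "commands": [
    [0.1, 0, -4, 0, 0, 0],
    [0.1, 0, -8, 0, 0, 0],
    [0.1, 0, -11, 0, 0, 0],
    [0.1, 0, -13, 0, 0, 0],
    [0.1, 0, -13, 0, 0, 0],
    [0.1, 0, -13, 0, 0, 0]
  ]
}}

```text
time: 3.55
ee_pos: [0.4984, -0.3462, 0.121]
ee_rot: [0.172, 0.985, 0.0, 0.0]
contact_force: [-0.3, -0.5, -0.1]
opening: 0.0853
```

Emit:
{"method": "arm_command", "body": {
  "commands": [
    [0, 0, 0, 0, 0, 0],
    [0, 0, 0, 0, 0, 0],
    [0, 0, 0, 0, 0, 0],
    [0, 0, 0, 0, 0, 0],
    [0, 0, 0, 0, 0, 0],
    [0, 0, 0, 0, 0, 0],
    [0, 0, 0, 0, 0, 0],
    [0, 0, 0, 0, 0, 0],
    [0, 0, 0, 0, 0, 0],
    [0, 0, 0, 0, 0, 0]
  ],
  "claw": 0
}}

```text
time: 4.55
ee_pos: [0.4977, -0.3475, 0.1203]
ee_rot: [0.173, 0.985, -0.0, -0.0]
contact_force: [-0.6, -1.5, 0.4]
opening: 0.007
```

Emit:
{"method": "arm_command", "body": {
  "commands": [
    [0, 0, 3, 0, 0, 0],
    [0, 0, 7, 0, 0, 0],
    [0, 0, 11, 0, 0, 0],
    [0, 0, 15, 0, 0, 0],
    [0, 0, 19, 0, 0, 0],
    [0, 0, 22, 0, 0, 0],
    [0, 0, 22, 0, 0, 0],
    [0, 0, 22, 0, 0, 0]
  ]
}}

```text
time: 5.35
ee_pos: [0.4977, -0.3468, 0.3398]
ee_rot: [0.172, 0.985, 0.0, -0.0]
contact_force: [0.4, -0.1, -5.1]
opening: 0.0072
```

Emit:
{"method": "arm_command", "body": {
  "commands": [
    [0, 3, 0, 0, 0, -5],
    [0, 7, 0, 0, 0, -10],
    [0, 11, 0, 0, 0, -15],
    [0, 15, 0, 0, 0, -20],
    [0, 19, 0, 0, 0, -25],
    [-1, 23, 0, 0, 0, -30],
    [-1, 27, 0, 0, 0, -35],
    [-2, 31, 0, 0, 0, -40],
    [-2, 35, 0, 0, 0, -45],
    [-3, 39, 0, 0, 0, -50],
    [-3, 43, 0, 0, 0, -55],
    [-4, 47, 0, 0, 0, -60]
  ]
}}

```text
time: 6.55
ee_pos: [0.4569, 0.1243, 0.3386]
ee_rot: [0.643, 0.766, -0.001, -0.0]
contact_force: [1.7, 0.8, -4.7]
opening: 0.0069
```

Emit:
{"method": "arm_command", "body": {
  "commands": [
    [0, 4, 0, 0, 0, -2],
    [0, 8, 0, 0, 0, -2],
    [0, 12, 0, 0, 0, -2],
    [0, 15.2, 0, 0, 0, -2],
    [0, 15.2, -3, 0, 0, -2],
    [0, 15.2, -6, 0, 0, -2],
    [0, 15.2, -9, 0, 0, -2],
    [0, 15.2, -12, 0, 0, -2],
    [0, 15.2, -12.2, 0, 0, -2],
    [0, 15.2, -12.2, 0, 0, -2],
    [0, 15.2, -12.2, 0, 0, -2]
  ]
}}

```text
time: 7.65
ee_pos: [0.4582, 0.275, 0.2192]
ee_rot: [0.655, 0.755, 0.0, 0.0]
contact_force: [-0.5, 0.4, -4.4]
opening: 0.0071
```

```bash
python3 - <<'E'
from fit import *
s=get_state();print(s['ee_pos'],s['ee_rot'],s['contact_force'],np.round(s['qpos'],2))
ims={c:read_camera(c) for c in('side','top','wrist')}
M['wrist']=camera_model('wrist')
f=lambda c,x,y,w,h,k:cv2.resize(ims[c][y:y+h,x:x+w],None,fx=k,fy=k,interpolation=cv2.INTER_CUBIC)
cv2.imwrite('pics/a1.png',np.vstack([np.hstack([f('side',180,60,130,100,3),f('top',160,155,130,100,3)]),cv2.resize(ims['wrist'],(780,300))[:300]]))
cv2.imwrite('pics/a1w.png',ims['wrist'])
p=[.587,.294,.14];R=Rn.from_euler('z',p[2]).as_matrix()
for L in((-55,0,172),(60,0,168)):
    for c in('wrist','side','top'): print(c,L,proj(c,R@(np.array(L)/1000)+[p[0],p[1],0])[0].round(1))
E
```

```text
[0.45815684 0.27496339 0.21921612] [6.55165939e-01 7.55484896e-01 4.06470587e-04 3.60164282e-06] [-0.4869847   0.38868718 -4.44924775] [-0.97  0.24  0.36  1.97 -0.1   0.95 -0.42]
wrist (-55, 0, 172) [450.9 237.7]
side (-55, 0, 172) [245.9 106.2]
top (-55, 0, 172) [195.5 223.4]
wrist (60, 0, 168) [637.4 235.3]
side (60, 0, 168) [285.6  91.7]
top (60, 0, 168) [190.2 179. ]
```

View pics/a1.png

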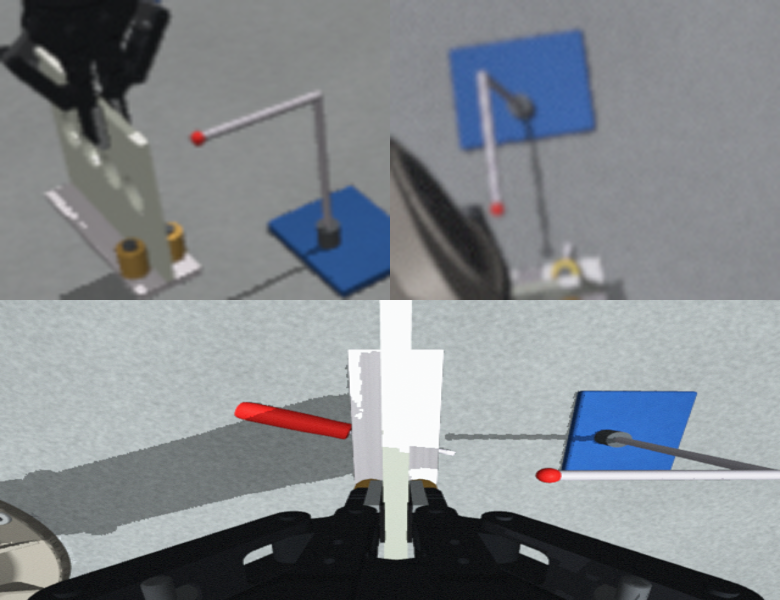

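The arm of the hook runs horizontally in the wrist image. Its ball is at (450,233), against a predicted (451,238), so I shift about 1.5 mm to +y and thread slowly.

Emit:
{"method": "arm_command", "body": {
  "commands": [
    [0, 0.15, 0, 0, 0, 0],
    [2, 0.45, 0, 0, 0, 0],
    [4, 0.75, 0, 0, 0, 0],
    [5.5, 0.95, 0, 0, 0, 0],
    [7, 1.15, 0, 0, 0, 0],
    [8.5, 1.4, 0, 0, 0, 0],
    [9, 1.45, 0, 0, 0, 0],
    [9, 1.45, 0, 0, 0, 0]
  ]
}}

```text
time: 8.6
ee_pos: [0.5481, 0.2892, 0.2183]
ee_rot: [0.655, 0.755, -0.0, 0.0]
contact_force: [0.1, 0.1, -5.2]
opening: 0.0072
```

```bash
python3 - <<'E'
from fit import *
s=get_state();print(s['ee_pos'],s['ee_rot'],s['contact_force'],s['torque'])
ims={c:read_camera(c) for c in('side','top','wrist')}
f=lambda c,x,y,w,h,k:cv2.resize(ims[c][y:y+h,x:x+w],None,fx=k,fy=k,interpolation=cv2.INTER_CUBIC)
cv2.imwrite('pics/a2.png',np.vstack([np.hstack([f('side',210,60,105,100,4),f('top',160,155,90,100,4)]),cv2.resize(ims['wrist'][100:300],(780,200))]))
E
```

```text
[0.54808679 0.28917591 0.21830662] [ 6.55293886e-01  7.55374026e-01 -7.36754340e-06  6.35700455e-05] [ 0.14204292  0.08840519 -5.22830445] [ 0.04067225 -0.01400012 -0.00719194]
```

View pics/a2.png

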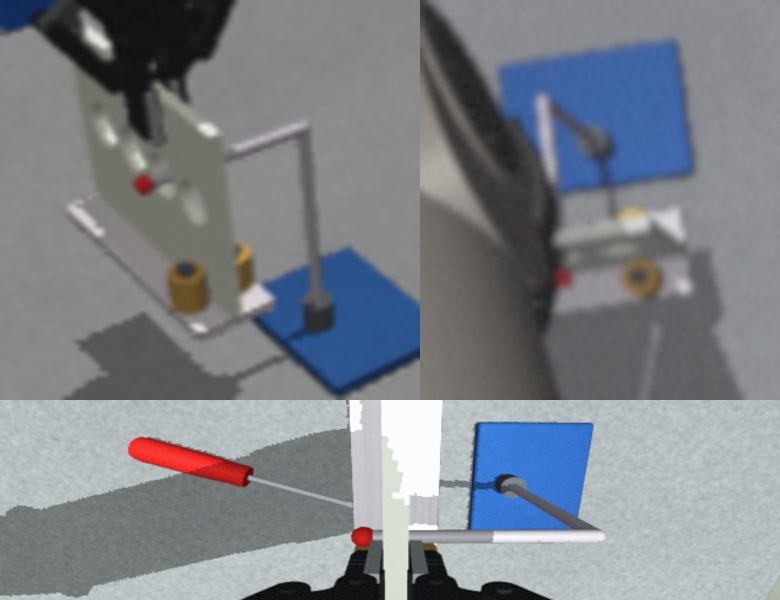

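The ball is through the x=18 hole with no contact force. I go on to the seat and lower.

Emit:
{"method": "arm_command", "body": {
  "commands": [
    [1.5, 0.22, 0, 0, 0, 0],
    [3, 0.45, 0, 0, 0, 0],
    [3.9, 0.6, 0, 0, 0, 0],
    [3.9, 0.6, -0.4, 0, 0, 0],
    [3.9, 0.6, -0.8, 0, 0, 0],
    [3.9, 0.6, -1.1, 0, 0, 0],
    [3.9, 0.6, -1.2, 0, 0, 0],
    [3.9, 0.6, -1.2, 0, 0, 0],
    [3.9, 0.6, -1.2, 0, 0, 0]
  ]
}}

```text
time: 9.65
ee_pos: [0.5867, 0.2953, 0.2065]
ee_rot: [0.655, 0.756, 0.0, -0.0]
contact_force: [-0.4, 0.8, -4.5]
opening: 0.0071
```

Emit:
{"method": "arm_command", "body": {
  "commands": [
    [0, 0, -0.05, 0, 0, 0],
    [0, 0, -0.1, 0, 0, 0],
    [0, 0, -0.15, 0, 0, 0],
    [0, 0, -0.15, 0, 0, 0]
  ]
}}

```text
time: 10.05
ee_pos: [0.5869, 0.2953, 0.2051]
ee_rot: [0.655, 0.756, 0.0, -0.0]
contact_force: [-1.2, 0.8, 0.6]
opening: 0.0074
```

Emit:
{"method": "arm_command", "body": {
  "commands": [
    [0, 0, 0, 0, 0, 0],
    [0, 0, 0, 0, 0, 0],
    [0, 0, 0, 0, 0, 0],
    [0, 0, 0, 0, 0, 0],
    [0, 0, 0, 0, 0, 0],
    [0, 0, 0, 0, 0, 0],
    [0, 0, 0, 0, 0, 0],
    [0, 0, 0, 0, 0, 0]
  ],
  "claw": 4
}}

```text
time: 10.85
ee_pos: [0.5868, 0.2952, 0.2048]
ee_rot: [0.655, 0.756, -0.0, -0.0]
contact_force: [0.2, 0.1, 1.2]
opening: 0.0398
```

Emit:
{"method": "arm_command", "body": {
  "commands": [
    [0, 0, 1, 0, 0, 0],
    [0, 0, 2.5, 0, 0, 0],
    [0, 0, 5, 0, 0, 0],
    [0, 0, 9, 0, 0, 0],
    [0, 0, 13, 0, 0, 0],
    [-4, 2, 15, 0, 0, 0],
    [-8, 4, 15, 0, 0, 0],
    [-12, 8, 15, 0, 0, 0],
    [-16, 12, 15, 0, 0, 0],
    [-20, 16, 15, 0, 0, 0],
    [-20, 16, 15, 0, 0, 0],
    [-20, 16, 15, 0, 0, 0]
  ]
}}

```text
time: 12.05
ee_pos: [0.3839, 0.458, 0.3561]
ee_rot: [0.653, 0.757, 0.001, -0.001]
contact_force: [0.7, -0.3, 0.6]
opening: 0.0401
```

```bash
python3 - <<'E'
from fit import *
s=get_state();print(s['time'],s['ee_pos'],s['contact_force'])
a=read_camera('side')
for i in range(14): read_camera('top')
ims={c:read_camera(c) for c in('side','top')}
print('motion',cv2.absdiff(a,ims['side'])[60:170,200:340].max())
f=lambda c,x,y,w,h,k:cv2.resize(ims[c][y:y+h,x:x+w],None,fx=k,fy=k,interpolation=cv2.INTER_CUBIC)
cv2.imwrite('pics/a3.png',np.hstack([f('side',210,60,105,100,4),f('top',150,150,90,100,4)]))
for c in ims: cv2.imwrite(f'pics/fin_{c}.png',ims[c])
E
```

```text
12.05 [0.38386737 0.45797101 0.35611822] [ 0.70785863 -0.30542061  0.5545477 ]
motion 10
```

View pics/a3.png

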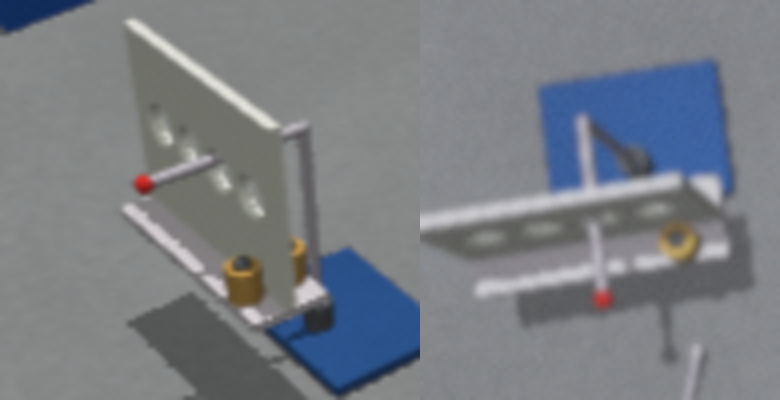

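It hangs from the x=18 hole (ball at crop (143,183), arm through the third hole). As a last check I measure the tilt and stillness.

```bash
python3 - <<'E'
from fit import *
obs=[('side',(-85,-4,135),(210+124/4,60+26/4)),('side',(85,-4,135),(210+277/4,60+130/4)),('side',(85,4,135),(210+284/4,60+126/4)),
('top',(85,4,135),(150+(680-420)/4,150+174/4)),('top',(85,-28,8),(150+(728-420)/4,150+250/4)),('side',(85,-28,4),(210+262/4,60+322/4))]
def r(p):
    R=Rn.from_euler('ZY',[p[3],p[4]]).as_matrix()
    return np.concatenate([proj(c,R@(np.array(L)/1000)+p[:3])[0]-px for c,L,px in obs])
s=least_squares(r,[.587,.3,.085,-1.43,0]);print(s.x.round(4),'tilt deg',np.degrees(s.x[4]).round(2),r(s.x).reshape(-1,2).round(1).tolist())
a=cv2.imread('pics/fin_side.png')
for i in range(6): read_camera('top')
b=read_camera('side');print('motion',cv2.absdiff(a,b)[60:170,200:340].max(),get_state()['time'])
i0=cv2.imread('pics/side0.png');print('bystanders',[cv2.absdiff(i0,b)[y:y+h,x:x+w].max() for x,y,w,h in((255,195,45,115),(350,180,45,60))])
E
```

```text
[ 0.5866  0.3092  0.0846 -1.4232 -0.0216] tilt deg -1.24 [[-0.1, -0.8], [-1.5, 0.0], [-0.3, -0.1], [0.1, -1.9], [0.3, -0.9], [-0.5, 1.9]]
motion 34 13.25
bystanders [np.uint8(5), np.uint8(5)]
```

Motion of 34 suggests it is still swaying, so I wait and re-check.

Emit:
{"method": "arm_command", "body": {
  "commands": [
    [0, 0, 0, 0, 0, 0],
    [0, 0, 0, 0, 0, 0],
    [0, 0, 0, 0, 0, 0],
    [0, 0, 0, 0, 0, 0],
    [0, 0, 0, 0, 0, 0],
    [0, 0, 0, 0, 0, 0],
    [0, 0, 0, 0, 0, 0],
    [0, 0, 0, 0, 0, 0],
    [0, 0, 0, 0, 0, 0],
    [0, 0, 0, 0, 0, 0],
    [0, 0, 0, 0, 0, 0],
    [0, 0, 0, 0, 0, 0]
  ]
}}

```text
time: 14.45
ee_pos: [0.3868, 0.4552, 0.3548]
ee_rot: [0.655, 0.756, -0.0, -0.0]
contact_force: [0.3, 0.1, -0.3]
opening: 0.0399
```

Emit:
{"method": "arm_command", "body": {
  "commands": [
    [0, 0, 0, 0, 0, 0],
    [0, 0, 0, 0, 0, 0],
    [0, 0, 0, 0, 0, 0],
    [0, 0, 0, 0, 0, 0],
    [0, 0, 0, 0, 0, 0],
    [0, 0, 0, 0, 0, 0],
    [0, 0, 0, 0, 0, 0],
    [0, 0, 0, 0, 0, 0],
    [0, 0, 0, 0, 0, 0],
    [0, 0, 0, 0, 0, 0],
    [0, 0, 0, 0, 0, 0],
    [0, 0, 0, 0, 0, 0]
  ]
}}

```text
time: 15.65
ee_pos: [0.3868, 0.4553, 0.3548]
ee_rot: [0.655, 0.756, -0.0, -0.0]
contact_force: [-0.3, -0.5, 0.1]
opening: 0.04
```

```bash
python3 - <<'E'
from fit import *
prev=None;f0=cv2.imread('pics/fin_side.png')
for i in range(12):
    b=read_camera('side')
    if prev is not None: 
        d=cv2.absdiff(b,prev)[60:170,200:340]; e=cv2.absdiff(b,f0)[60:170,200:340];print(d.max(),(d>12).sum(),'|',e.max(),(e>12).sum())
    prev=b
    read_camera('top')
print(get_state()['time'])
E
```

```text
17 3 | 34 6
3 0 | 34 6
3 0 | 34 6
3 0 | 35 6
3 0 | 34 6
4 0 | 34 6
17 3 | 35 9
18 3 | 35 6
4 0 | 34 6
4 0 | 35 6
18 3 | 34 9
16.85
```

Still to within a few flickering edge pixels. Handing in.

```bash
python3 -c "
from rig import job
print(job.job_done())"
```

```text
the job is handed in; nothing more can be done
None
```

The white bracket now hangs on the hook arm by its x = +18 hole, the one nearest its centre of mass, and I handed the job in at about 17 s. I gripped it above that hole, threaded the hole over the red ball and lowered it onto the seat. Then I let go and moved the gripper well clear.

- **Hanging:** the pictures show the arm through the third hole, on the post side of centre. The weight came off the wrist (about -4.5 N to +0.6 N) before I released.
- **Level:** the tilt came out at about 1.2°. The fit it comes from is only good to 1–2 pixels, so treat that as near level rather than exact.
- **Stillness:** one early check still showed a slight change, so I waited. Afterwards only 3 edge pixels flickered between frames.
- **Bystanders:** the grey bracket and the tube match the first picture to within image noise.
- **Disagreement:** before threading, the wrist camera put the hook arm about 2.5 mm further to +y than the side and top cameras did. I split the difference, and the hole passed over the ball without contact.

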